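# Turn the cassette opener handle-out in its rest

### The arm

A 6-joint arm with a two-finger parallel gripper is mounted at the origin on the work surface. World frame = base frame: x ahead of the robot, y to its left, z up, the work surface at z = 0. Lengths are in m, angles in rad, forces in N, time in s.
With the tool pointing down it reaches from about 0.375 to 0.975 m from the base axis. Payload 3.8 kg.
Tool frame: the origin (TCP) lies on the centre line of the jaws, within the pads' length; the fingertips stand 14 mm ahead of it and the grasp point (between the pads) lies 5 mm behind it; z points along the fingers, y is the line along which they close (so a half turn about z gives the same grasp; the last joint's range is limited). The gripper opens to 85 mm and grips with 20 to 120 N. Pads are 22 mm wide; open, the fingers measure 114 mm over their backs; the gripper's body (76 mm by 85 mm) begins 54 mm behind the grasp point. The pads swing forward as they close: fully open they stand 13 mm farther back than shut.
Start: joints at [1.242, 0.264, 1.604, -0, 1.274, -0.037], TCP at [0.194, 0.646, 0.245] pointing down, gripper open.
Joint ranges: [-2.63, 2.63], [-0.94, 2.18], [0.31, 2.57], [-1.31, 4.45], [0, 2.66], [-2.55, 2.55]. Speed limits (rad/s): [2.57, 2.57, 3.14, 3.14, 3.14, 3.14].

### API

Orientations are given as a rotation vector (axis times angle).
In Python, from workcell import bot, eyes, spot_in gives the robot as it stands.
- The arm moves only by the tool carry_out, never from a script. Its argument "series" is text: rows parted by semicolons, each of 4 numbers parted by spaces: the shift along the world's x, y, z in m, then the turn about the world's z in degrees. In form: tx ty tz roll; .... A call has 1 to 20 rows; each row shifts and turns the commanded pose from where the row before left it; what a row does not reach is not made up. A row lasts 1/8 s, in which the tool goes at most 62.5 mm and 10.7 degrees, less where a joint would pass 70% of its speed; a pose out of reach is approached as far as the arm can. A call is refused whole if a number of a shift passes 0.0625 or a number of a turn 10.7, either way. A call with a gripper value outside its range is refused whole. "jaw" is the gripper command: -1 is shut, 1 is fully open, values between are in proportion, set as the call begins (left out, the last holds). The fingers move at their own pace and stop on an object; "grip_force" is the grip in N (left out, the last holds). Time passes only in rows, so rows that do not move let the fingers close. It gives the time, the measured TCP pose, the force, the opening and the grip force at its end, in the units of the state.
- bot.read_state(): the state, without advancing time (a new reading comes with each control period).
- eyes.read_camera(name): name is "scene" or "top" or "wrist"; returns (picture, depth): 420x560x3 uint8, blue, green, red; 420x560 float32, m along the optical axis (not along the pixel's ray), 0 where there is no reading.
- eyes.get_calibration(name): a dict with "K" (3x3 intrinsics, pixels), "position" and "rotation" of the camera in the world; the wrist camera has in their place "T_tool_cam" (4x4, takes a point from camera to tool coordinates, whose origin is the TCP and whose axes are the flange's). Camera axes: x right, y down, z forward; pixel columns grow to the right and rows downward; lengths in m; the calibration is good to about 2 mm. A picture is of the moment at which its call begins: read the wrist's pose just before it. get_calibration takes no time and is no camera call.
- bot.finish_job(): hands the job in; it is judged then, once.
Trained networks look in the newest picture that a camera, given by its name, has taken for a name from the list of things; names that differ only in an ending like _2 or _b are one class to them, and where a whole thing is asked for, a point or a joint stands for the part that bears it (a point fixed in the world has none). Each returns a list of dicts, best first, with "score" (0 to 1); they miss things now and then, are a little off and sometimes report something else, mostly with a low value. They report only what shows in the picture. A call takes as long as a camera call. They do not tell look-alikes from the thing itself.
- spot_in(camera, target): "rect" ([centre column, centre row, width, height] in pixels, round what is visible of it).
The state is a dict: "time": time; "q": joint angles; "joint_vel": joint speeds; "joint_torque": joint torques, N m; "tool_pos": TCP position; "tcp_rot": TCP orientation; "wrist_force": force on the tool from outside, world axes, zero at the start; "torque": the same for the moment, N m; "width": opening from 0.0 (shut) to 1.0 (fully open); "grip_force": force on a finger pad.
Only numpy, scipy, OpenCV 4.12 (cv2) and the standard library are available. Lean on these libraries where they do the work, as an engineer would, in place of code of your own. Each camera call takes 0.05 s, during which the arm holds its last target. There are 200 camera calls.

### The job

Before the lights go out, pick up the film cassette opener (the tool with the open steel ring, not the brush), turn it round and lay it flat in the wooden tool rest, ring towards the rest's end wall and handle out between the two cheeks at the open end, where a hand will find it in the dark. Lower it into place rather than dropping it, let go, and leave the brush where it lies.

Things in the scene. Friction and masses are not known exactly. Their poses are not given: they have to be found in the camera images.
- opener_mid (a point): Balance point of the loose cassette opener (95 g), mid-height, 10 mm above what it lies on. Its x points from ring to handle's end, z up. Dark wooden bar handle x -25 to +95 mm, 22 wide, 20 high; flat steel neck 10 wide; flat open steel ring 36 across, 5 thick, x -91 to -55. Starts on the bench left or right of the rest, handle back towards the robot and its right. Grip it here, across y.
- opener_head (a point): Centre of the opener's steel ring, 73 mm from opener_mid along the tool's -x. Same axes as opener_mid.
- brush_mid (a point): Lens brush, a bystander, 10 mm over the bench: same handle, axes and offsets as the opener, but ending in a steel ferrule 24 mm wide and a black brush block 36 x 30 x 10 mm instead of a ring. It lies on the other side of the rest from the opener, handle back towards the robot and its right.
- rest: Fixed wooden rest. Origin: underside, where opener_mid belongs above it (opener x along rest x, mid 22 mm over bench). x points from end wall to open end, roughly away from robot. Floor 12 mm thick, 90 wide, x -110 to +65 mm, no side walls. End wall x -110 to -100; two cheeks x 45 to 61 with a 46 mm slot centred on y = 0; their tops 28 mm over bench. Placed, the ring is 9 mm from the wall.
Mind the look-alikes: they are no part of the job. Leave any purple look-alike of the part that bears opener_mid alone.

How it is judged:
On the way:
1. the opener is lowered into the rest by the gripper, handle out (still held when less than 30 mm above where it lies) (contact force between the fingers and opener above 0.5 N and z of opener_mid in the frame of rest below 0.052 m and horizontal distance between opener_mid and rest below 0.035 m and x of opener_head in the frame of rest below -0.035 m).
At the end, for the whole second after the job is handed in: The opener lies flat and still on the rest's floor, ring towards the end wall and handle out through the slot: its grip point within 20 mm along and 15 mm across of its place, its length within 12 degrees of the rest's; the brush is within 25 mm of where it started (x of opener_mid in the frame of rest between -0.02 and 0.02 m and y of opener_mid in the frame of rest between -0.015 and 0.015 m and z of opener_mid in the frame of rest between 0.017 and 0.028 m and angle between the x axis of opener_mid and the x axis of rest, either way round below 0.21 rad and angle between opener_mid's own z axis and vertical below 0.1 rad and x of opener_head in the frame of rest below -0.04 m and linear speed of opener below 0.02 m/s and distance of brush_mid from where it was at the start of the episode below 0.025 m); the robot touches nothing.
It fails at once if the brush is moved more than 25 mm (distance of brush_mid from where it was at the start of the episode above 0.025 m).
It also fails if it takes over 40 s, if anything falls off the work surface, if the arm or the gripper's body presses on something with over 40 N, if the wrist force passes 120 N, or if a joint passes its speed limit or range.

## Working session

There is one attempt and no reset: what is moved stays moved. The work goes in short steps, Python scripts to look and compute and a tool call to move; the robot and the scene stay as the last step left them, time stands still between calls to the robot, and variables do not carry over. Pictures are saved under pics/ and viewed, at most 10 in all, crops included, and the job is handed in when it is done.

Besides the shell and the picture viewer there is one more tool, called after "Call:" by a JSON object that holds its "op" and its "data", one argument or row to a line. carry_out: Moves the arm, as the interface text tells. Its arguments: {"type":"object","properties":{"series":{"type":"string"},"jaw":{"type":"number"},"grip_force":{"type":"number"}},"required":["series"]}

```bash
mkdir -p pics
cat > h.py <<'E'
import numpy as np, cv2
from workcell import bot, eyes, spot_in
from scipy.spatial.transform import Rotation as R
def cloud(cam):
    s=bot.read_state(); img,d=eyes.read_camera(cam); c=eyes.get_calibration(cam); K=np.array(c["K"])
    v,u=np.mgrid[:420,:560]
    P=np.stack([(u-K[0,2])/K[0,0]*d,(v-K[1,2])/K[1,1]*d,d],-1)
    if cam=="wrist":
        T=np.array(c["T_tool_cam"]); P=P@T[:3,:3].T+T[:3,3]
        P=P@R.from_rotvec(s["tcp_rot"]).as_matrix().T+np.array(s["tool_pos"])
    else: 
        r=np.array(c["rotation"]); r=r if r.shape==(3,3) else R.from_rotvec(r).as_matrix()
        P=P@r.T+np.array(c["position"])
    P[d==0]=np.nan
    return img,P
E
python3 - <<'E'
from h import *
for cam in ["top","scene"]:
    img,P=cloud(cam); cv2.imwrite(f"pics/{cam}1.png",img); np.save(cam+"1.npy",P)
    for t in ["opener_mid","opener_head","brush_mid","rest"]:
        for r in spot_in(cam,t)[:3]:
            c,w=[int(x) for x in r["rect"][:2]]
            print(cam,t,round(r["score"],2),np.round(r["rect"]),P[min(w,419),min(c,559)].round(3))
E
```

```text
top opener_mid 0.95 [169. 165.  73.  79.] [0.563 0.248 0.02 ]
top opener_mid 0.82 [418. 306.  57.  92.] [ 0.317 -0.221  0.018]
top opener_mid 0.78 [133. 288.  55.  94.] [0.333 0.3   0.02 ]
top opener_head 0.69 [168. 166.  72.  71.] [0.561 0.252 0.02 ]
top opener_head 0.67 [419. 305.  62.  92.] [ 0.317 -0.222  0.02 ]
top opener_head 0.61 [137. 288.  53.  98.] [0.333 0.293 0.019]
top brush_mid 0.91 [433. 159.  79.  76.] [ 0.591 -0.25   0.023]
top rest 0.95 [287. 189.  62. 100.] [0.527 0.025 0.013]
scene opener_mid 0.97 [152. 174.  44.  58.] [ 0.342 -0.218  0.02 ]
scene opener_mid 0.92 [394. 255.  90.  67.] [0.577 0.252 0.02 ]
scene opener_mid 0.9 [393. 170.  27.  61.] [0.353 0.29  0.024]
scene opener_head 0.96 [394. 254.  84.  63.] [0.575 0.25  0.021]
scene opener_head 0.81 [395. 170.  29.  61.] [0.351 0.295 0.021]
scene opener_head 0.79 [151. 173.  39.  53.] [ 0.337 -0.221  0.019]
scene brush_mid 0.58 [118. 275.  76.  61.] [ 0.602 -0.244  0.019]
scene rest 0.73 [268. 243.  62.  82.] [0.533 0.021 0.012]
```

View pics/top1.png

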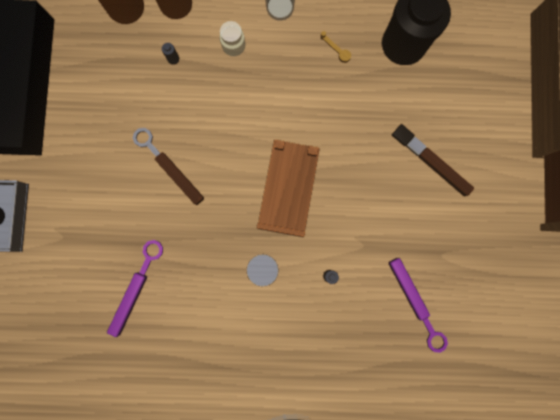

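Run:
```python
from h import *
P=np.load("top1.npy"); img=cv2.imread("pics/top1.png")
def fit(m,name):
    p=P[m]; 
    print(name,len(p),"med z",np.nanmedian(p[:,2]).round(4))
    (cx,cy),(w,h),a=r=cv2.minAreaRect(p[:,:2].astype(np.float32)); 
    print(" rect",round(cx,4),round(cy,4),round(w,4),round(h,4),round(a,2)); print(cv2.boxPoints(r).round(4).tolist())
def box(c,r,w,h):
    m=np.zeros(P.shape[:2],bool); m[r-h//2:r+h//2,c-w//2:c+w//2]=1; return m&~np.isnan(P[...,2])
z=P[...,2]
m=box(169,165,90,95); fit(m&(z>.013)&(z<.04),"handle"); fit(m&(z>.004)&(z<.04),"opener all")
m=box(433,159,95,92); fit(m&(z>.013)&(z<.04),"brush")
m=box(287,189,80,120); fit(m&(z>.006)&(z<.05),"rest"); fit(m&(z>.02)&(z<.05),"rest tops")
print(np.c_[P[m&(z>.02)]][::12].round(3).tolist())
print(img[165,169],img[306,418],img[288,133])
```

```text
handle 865 med z 0.02
 rect 0.567 0.251 0.1858 0.0363 46.64
[[0.49000000953674316, 0.19589999318122864], [0.5163999795913696, 0.17100000381469727], [0.6439999938011169, 0.3061000108718872], [0.6176000237464905, 0.3310000002384186]]
opener all 1053 med z 0.0195
 rect 0.5671 0.2553 0.1532 0.1852 88.69
[[0.47279998660087585, 0.18080000579357147], [0.6578999757766724, 0.17659999430179596], [0.6614000201225281, 0.329800009727478], [0.4763000011444092, 0.33399999141693115]]
brush 1199 med z 0.0183
 rect 0.5888 -0.2514 0.1859 0.0294 48.52
[[0.5163000226020813, -0.31130000948905945], [0.5382999777793884, -0.33070001006126404], [0.6614000201225281, -0.1914999932050705], [0.6394000053405762, -0.1720000058412552]]
rest 4301 med z 0.0126
 rect 0.5296 0.023 0.09 0.1753 81.25
[[0.4361000061035156, -0.008100000210106373], [0.6093000173568726, -0.03480000048875809], [0.6230000257492065, 0.054099999368190765], [0.4498000144958496, 0.08079999685287476]]
rest tops 444 med z 0.0282
 rect 0.5275 0.0227 0.0892 0.1714 80.95
[[0.4359000027179718, -0.007899999618530273], [0.6050999760627747, -0.0348000004887
[... 281 characters left out ...]
3, -0.021, 0.029], [0.601, -0.014, 0.031], [0.6, -0.018, 0.029], [0.598, -0.022, 0.029], [0.596, -0.025, 0.029], [0.593, -0.011, 0.025], [0.592, -0.019, 0.021], [0.455, 0.078, 0.031], [0.454, 0.078, 0.029], [0.455, 0.056, 0.028], [0.453, 0.067, 0.025], [0.453, 0.045, 0.025], [0.451, 0.065, 0.028], [0.451, 0.043, 0.027], [0.449, 0.067, 0.029], [0.449, 0.045, 0.027], [0.45, 0.023, 0.027], [0.447, 0.049, 0.027], [0.448, 0.027, 0.03], [0.446, 0.052, 0.027], [0.446, 0.03, 0.029], [0.447, 0.008, 0.029], [0.444, 0.032, 0.029], [0.445, 0.01, 0.03], [0.443, 0.032, 0.026], [0.443, 0.01, 0.029], [0.441, 0.021, 0.027], [0.442, -0.003, 0.027], [0.44, -0.001, 0.027]]
[31 47 76] [150  63 141] [154  67 145]
```

The top view shows the opener (steel ring at px 143,138, dark handle to 202,203) left of the rest (px 289,188, cheeks at the top/far end). The brush is on the right (px 433,160), and there are two purple look-alikes nearer the robot.

Run:
```python
from h import *
P=np.load("top1.npy"); img=cv2.imread("pics/top1.png").astype(int)
z=P[...,2]; m=np.zeros(z.shape,bool); m[145:215,145:215]=1
m&=(z>.015)&(z<.03)&(img.sum(-1)<190)
p=P[m][:,:2]
r=cv2.minAreaRect(p.astype(np.float32)); print(r)
c=p.mean(0); w,V=np.linalg.eigh(np.cov((p-c).T)); d=V[:,1]*-np.sign(V[0,1]); print(len(p),c,d,np.degrees(np.arctan2(d[1],d[0])))
t=(p-c)@d; print(np.percentile(t,[0,1,99,100]), "mid",c+d*((t.min()+t.max())/2-.035))
s=bot.read_state(); M=R.from_rotvec(s["tcp_rot"]).as_matrix(); print(M.round(3),s["tool_pos"],s["q"],s["width"])
print("tool y yaw",np.degrees(np.arctan2(M[1,1],M[0,1])))
```

```text
((0.5388666987419128, 0.2291252613067627), (0.11489173024892807, 0.019555289298295975), 43.965980529785156)
614 [0.53810379 0.22799224] [-0.72235239 -0.69152515] -136.2490410844557
[-0.05876496 -0.05735239  0.05507527  0.05612797] mid [0.56433854 0.25310739]
[[-0.958  0.288 -0.   ]
 [ 0.288  0.958 -0.   ]
 [ 0.    -0.    -1.   ]] [0.19417648 0.64644305 0.24523941] [ 1.24209488e+00  2.63929215e-01  1.60403810e+00  9.87418359e-07
  1.27369786e+00 -3.69079923e-02] 0.9988891406944587
tool y yaw 73.28144989739724
```

Call:
{"op": "carry_out", "data": {
  "series": ".031 -.033 -.006 -10;.031 -.033 -.006 -10;.031 -.033 -.006 -10;.031 -.033 -.006 -10;.031 -.033 -.006 -10;.031 -.033 -.006 -10;.031 -.033 -.006 -10;.031 -.033 -.006 -10;.031 -.033 -.006 -10;.031 -.033 -.006 -10;.031 -.033 -.006 -10;.031 -.033 -.006 -9.5;0 0 0 0;0 0 0 0",
  "jaw": 1
}}

```text
time: 2.25
tool_pos: [0.566, 0.2505, 0.1733]
tcp_rot: [-2.914, -1.172, 0.001]
wrist_force: [-0.4, 1.2, -1.1]
width: 0.998
grip_force: 0.0
```

```bash
cat > w.py <<'E'
from h import *
import sys
def look(n):
    img,P=cloud("wrist"); cv2.imwrite(f"pics/{n}.png",img)
    s=bot.read_state(); M=R.from_rotvec(s["tcp_rot"]).as_matrix()
    print("t",s["time"],"tcp",np.round(s["tool_pos"],4),"y yaw",np.degrees(np.arctan2(M[1,1],M[0,1])).round(2),"w",s["width"],s["grip_force"],np.round(s["wrist_force"],2),"q6",s["q"][5])
    z=P[...,2]; m=(z>.013)&(z<.028)&(img.astype(int).sum(-1)<230)
    n_,lab,st,_=cv2.connectedComponentsWithStats(m.astype(np.uint8))
    for i in range(1,n_):
        if st[i,4]<800: continue
        p=P[lab==i][:,:2]; r=cv2.minAreaRect(p.astype(np.float32)); c=p.mean(0); V=np.linalg.eigh(np.cov((p-c).T))[1]; d=V[:,1]*-np.sign(V[0,1]); t=(p-c)@d
        print(st[i],"rect",r,"axis",np.degrees(np.arctan2(d[1],d[0])),"mid",c+d*((np.percentile(t,.5)+np.percentile(t,99.5))/2-.035))
    return img,P
if __name__=="__main__": look(sys.argv[1])
E
python3 w.py wr1
```

```text
t 2.3 tcp [0.5657 0.251  0.1734] y yaw -46.15 w 1.0006090501165341 0.0 [-0.14  0.31 -0.04] q6 1.1823679321191658
[ 267  162   22  113 2388] rect ((0.5407381653785706, 0.23305267095565796), (0.11846402287483215, 0.021119559183716774), 44.26664733886719) axis -136.20436470475653 mid [0.56645065 0.25730835]
```

View pics/wr1.png

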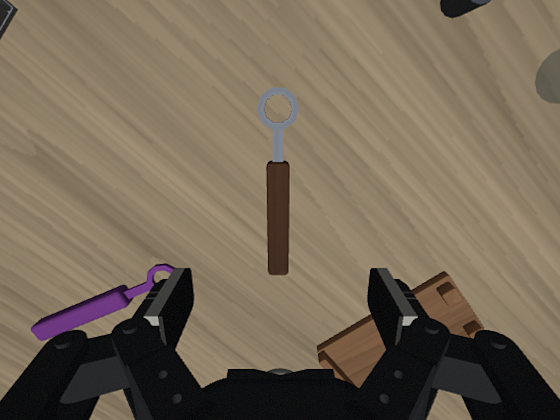

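The wrist view shows the opener with its handle at px (278,162–275) and ring at (278,108). Both cameras agree on its position to within 4 mm, so I'm descending to grip.

Call:
{"op": "carry_out", "data": {
  "series": "0 .005 -.03 0;0 0 -.04 0;0 0 -.04 0;0 0 -.03 0;0 0 -.009 0;0 0 -.006 0;0 0 0 0"
}}

```text
time: 3.18
tool_pos: [0.5668, 0.2561, 0.0193]
tcp_rot: [-2.915, -1.172, -0.003]
wrist_force: [0.1, -0.9, 0.9]
width: 0.999
grip_force: 0.0
```

Call:
{"op": "carry_out", "data": {
  "series": "0 0 0 0;0 0 0 0;0 0 0 0;0 0 0 0;0 0 0 0;0 0 0 0;0 0 0 0",
  "jaw": -1,
  "grip_force": 50
}}

```text
time: 4.05
tool_pos: [0.5667, 0.2556, 0.0189]
tcp_rot: [2.915, 1.171, 0.002]
wrist_force: [0.1, -0.5, 4.7]
width: 0.241
grip_force: 49.6
```

Call:
{"op": "carry_out", "data": {
  "series": "0 0 .02 0;0 0 .04 0;0 0 .04 0;-.001 -.02 0 10.6;-.001 -.02 0 10.6;-.001 -.02 0 10.6;-.001 -.02 0 10.6;-.001 -.02 0 10.6;-.001 -.02 0 10.6;-.001 -.02 0 10.6;-.001 -.02 0 10.6;-.001 -.02 0 10.6;-.002 -.02 0 10.6;-.002 -.018 0 10.6;-.002 -.018 0 10.6;0 0 0 0;0 0 0 0"
}}

```text
time: 6.18
tool_pos: [0.5511, 0.0199, 0.1185]
tcp_rot: [-0.252, -3.131, -0.001]
wrist_force: [-0.7, -0.6, -2.0]
width: 0.246
grip_force: 49.1
```

Run:
```python
from w import *
look("wr2")
img,P=cloud("top"); cv2.imwrite("pics/top2.png",img); np.save("top2.npy",P)
img,P=cloud("scene"); cv2.imwrite("pics/scene2.png",img); np.save("scene2.npy",P)
a=np.vstack([np.hstack([cv2.imread(f"pics/{n}.png") for n in ("wr2","top2")])]); cv2.imwrite("pics/c2.png",cv2.resize(a,(800,300)))
```

```text
t 6.225 tcp [0.5512 0.02   0.1185] y yaw 80.85 w 0.24117208615588528 49.10223305225372 [ 0.23  0.23 -0.67] q6 -1.4202618756824816
[ 47 316  46  35 917] rect ((0.6380864977836609, -0.19370698928833008), (0.03713323175907135, 0.030145876109600067), 50.977699279785156) axis -131.62735936258585 mid [ 0.66026861 -0.1668555 ]
```

View pics/wr2.png

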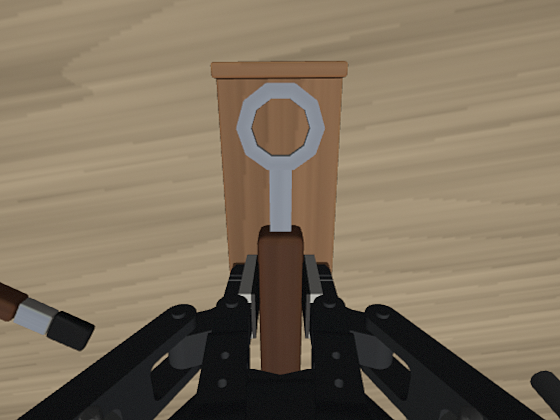

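View pics/scene2.png

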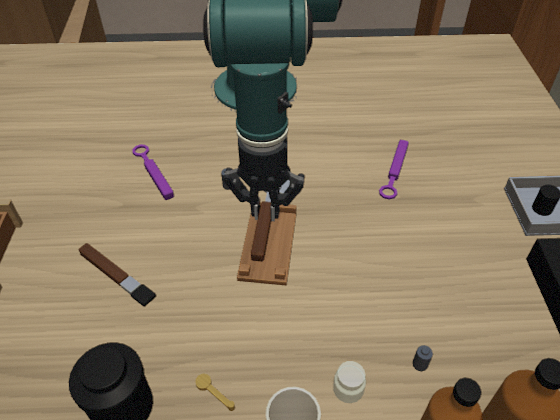

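Both views show the opener held over the rest, ring (px 281,125 wrist) towards the end wall (row 70) and handle towards the cheeks. Before lowering I'll measure its pose in the hand and refine the rest's pose from the wrist cloud.

Run:
```python
from w import *
img,P=cloud("wrist"); s=bot.read_state(); z=P[...,2]; tp=np.array(s["tool_pos"])
m=np.zeros(z.shape,bool); m[75:232,230:335]=1; m&=(z>.085)&(z<.16)
ys,xs=np.where(m); print(len(xs), "z by row",[np.nanmedian(z[r][m[r]]).round(4) for r in (90,125,160,190,220)])
ring=m.copy(); ring[166:]=0; rp=P[ring]; (c,rad)=cv2.minEnclosingCircle(rp[:,:2].astype(np.float32)); print("ring c",c,rad)
d=tp[:2]-np.array(c); print("ring->tcp dist",np.linalg.norm(d),"axis",np.degrees(np.arctan2(d[1],d[0])))
nk=m.copy(); nk[:176]=0; n=P[nk][:,:2]; print("neck mean",n.mean(0), "axis ring->neck",np.degrees(np.arctan2(*(n.mean(0)-c)[::-1])))
h=np.zeros(z.shape,bool); h[236:370,255:308]=1; h&=(z>.10)&(z<.14)
hp=P[h]; print("handle z",[np.nanmedian(z[r][h[r]]).round(4) for r in (240,280,320,360)],hp[:,:2].mean(0))
# rest
q=np.zeros(z.shape,bool); q[55:270,200:360]=1
w=q&(z>.022)&(z<.035); r=cv2.minAreaRect(P[w][:,:2].astype(np.float32)); print("wall",r)
f=q&(z>.007)&(z<.035); pf=P[f][:,:2]
# side edges
a=np.radians(-8.76); ex=np.array([np.cos(a),np.sin(a)]); ey=np.array([-ex[1],ex[0]]); o=np.array([.5518,.0196])
l=(pf-o)@np.c_[ex,ey]; print("x min",np.percentile(l[:,0],.3))
for lo in np.arange(-.1,-.0,.02):
    k=(l[:,0]>lo)&(l[:,0]<lo+.02); print(round(lo,2),k.sum(),np.percentile(l[k,1],[.5,99.5]).round(4) if k.sum() else '')
print("floor z",np.nanmedian(z[f&(z<.022)]))
for nme,p in (("ring",np.array(c)),("tcp",tp[:2])): print(nme,"in rest",((p-o)@np.c_[ex,ey]).round(4))
```

```text
4962 z by row [np.float64(0.1114), np.float64(0.1115), np.float64(0.1117), np.float64(0.1111), np.float64(0.1111)]
ring c (0.4774143397808075, 0.03304465860128403) 0.018810808658599854
ring->tcp dist 0.07489221580048701 axis -9.946553643699882
neck mean [0.51251275 0.02753913] axis ring->neck -8.914765602643232
handle z [np.float64(0.1179), np.float64(0.1193), np.float64(0.1191), np.float64(0.119)] [0.55833093 0.02031877]
wall ((0.5184510946273804, 0.02847302332520485), (0.08964982628822327, 0.15448406338691711), 83.24810791015625)
x min -0.11032994901213355
-0.1 2468 [-0.0431  0.046 ]
-0.08 2485 [-0.0429  0.0459]
-0.06 1914 [-0.043   0.0458]
-0.04 2222 [-0.0429  0.0457]
-0.02 2110 [-0.043   0.0458]
floor z 0.01168938144012742
ring in rest [-0.0756  0.002 ]
tcp in rest [-0.0007  0.0004]
```

Call:
{"op": "carry_out", "data": {
  "series": ".002 0 -.02 0;0 0 -.025 0;0 0 -.02 0;0 0 -.01 0;0 0 -.006 0;0 0 -.004 0;0 0 -.002 0;0 0 0 0"
}}

```text
time: 7.38
tool_pos: [0.5535, 0.0194, 0.0316]
tcp_rot: [0.247, 3.131, 0.0]
wrist_force: [0.2, -0.1, -0.5]
width: 0.243
grip_force: 49.1
```

Call:
{"op": "carry_out", "data": {
  "series": "0 0 -.001 0;0 0 0 0"
}}

```text
time: 7.62
tool_pos: [0.5537, 0.0194, 0.0309]
tcp_rot: [0.247, 3.131, 0.0]
wrist_force: [-0.6, -0.5, 1.3]
width: 0.242
grip_force: 49.3
```

Call:
{"op": "carry_out", "data": {
  "series": "0 0 0 0;0 0 0 0;0 0 0 0;0 0 0 0;0 0 0 0",
  "jaw": 0.2
}}

```text
time: 8.25
tool_pos: [0.5532, 0.0195, 0.0302]
tcp_rot: [-0.247, -3.132, 0.0]
wrist_force: [0.1, -0.6, 0.5]
width: 0.597
grip_force: 0.0
```

Call:
{"op": "carry_out", "data": {
  "series": "0 0 .01 0;0 0 .02 0;0 0 .04 0;0 0 .04 0;0 0 .04 0;0 0 0 0;0 0 0 0"
}}

```text
time: 9.12
tool_pos: [0.5529, 0.0195, 0.1804]
tcp_rot: [0.247, 3.132, -0.0]
wrist_force: [-0.2, 0.3, -0.6]
width: 0.601
grip_force: 0.0
```

Run:
```python
from w import *
look("wr3")
img,P=cloud("top"); cv2.imwrite("pics/top3.png",img)
z=P[...,2];m=np.zeros(z.shape,bool);m[110:205,385:481]=1;m&=(z>.013)&(z<.04);P0=np.load("top1.npy")
print("brush",cv2.minAreaRect(P[m][:,:2].astype(np.float32)))
img,P=cloud("wrist"); z=P[...,2]
k=(z>.028)&(z<.036)&(img.astype(int).sum(-1)<230); n,lab,st,_=cv2.connectedComponentsWithStats(k.astype(np.uint8)); i=1+st[1:,4].argmax(); p=P[lab==i]
print(st[i],cv2.minAreaRect(p[:,:2].astype(np.float32)),np.median(p[:,2]))
```

```text
t 9.175 tcp [0.5522 0.0195 0.1793] y yaw 80.99 w 0.6007444479008806 0.0 [-0.81  0.46  0.35] q6 -1.4232867254436445
[   0  234   64   46 1281] rect ((0.5837842226028442, -0.2556909918785095), (0.07017526775598526, 0.021740004420280457), 49.599613189697266) axis -132.11793202289638 mid [ 0.60643505 -0.22740961]
brush ((0.6382724642753601, -0.18190374970436096), (0.030159564688801765, 0.014242628589272499), 10.75219440460205)
[ 269  171   24  112 2419] ((0.5860124826431274, 0.01585613749921322), (0.02176460437476635, 0.11782205104827881), 81.03318786621094) 0.03155201383700729
```

View pics/wr3.png

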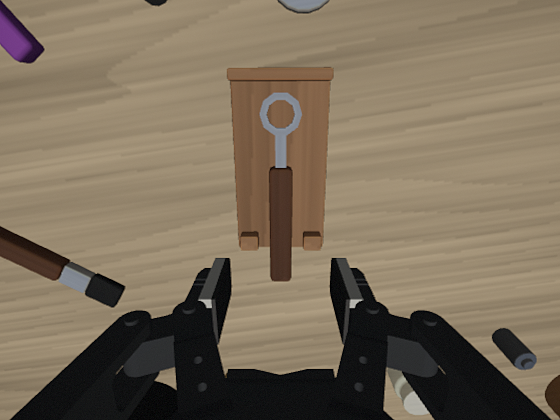

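The opener lies in the rest with its ring at px (281,113) by the wall and its handle out between the cheeks at px (281,240). The handle's centre is within 2 mm of its place, its angle about 0.3° off, and its top at 31.6 mm. The top view of the brush is hidden by the arm, but the arm never went near it.

```bash
python3 -c "
from workcell import bot
print(bot.finish_job())"
```

```text
the job is handed in; nothing more can be done
None
```

The opener was lowered into the rest and released, lying flat with its ring by the end wall and its handle out through the slot, about 2 mm off target by camera; the brush was left untouched and the job is handed in (no verdict was returned).

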